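# Fit a new brake pad into the carrier and lock it

## Robot

A 6-joint arm with a two-finger parallel gripper is mounted at the origin on the work surface. World frame = base frame: x ahead of the robot, y to its left, z up, the work surface at z = 0. Lengths are in m, angles in rad, forces in N, time in s.
With the tool pointing down it reaches from about 0.325 to 0.9 m from the base axis. Payload 6.1 kg.
Tool frame: the origin (TCP) lies between the finger pads; the fingertips stand 19 mm ahead of it and the grasp point (between the pads) is the TCP; y points along the fingers, x is the direction in which the jaws open and shut, and the axes are right-handed (so a half turn about y gives the same grasp; the last joint's range is limited). The gripper opens to 85 mm and grips with 20 to 120 N. Pads are 22 mm wide; open, the fingers measure 114 mm over their backs; the gripper's body (76 mm by 85 mm) begins 54 mm behind the grasp point. The pads swing forward as they close: fully open they stand 13 mm farther back than shut.
Start: joints at [1.215, 0.22, 1.526, -0, 1.395, -0.126], TCP at [0.142, 0.609, 0.25] pointing down, gripper open.
Joint ranges: [-2.98, 2.98], [-0.91, 2.08], [0.09, 2.57], [-1.24, 4.39], [0.2, 2.65], [-2.68, 2.68]. Speed limits (rad/s): [2.57, 2.57, 3.01, 3.14, 3.14, 3.14].

## Interface

Orientations are given as a rotation vector (axis times angle).
In Python, from plant import sensors, eyes, job gives the robot as it stands. The module is installed in compiled form; this text tells all that it offers.
- The arm moves only by the shell command python3 -m crank 'ROWS' [OPENING] [FORCE]. ROWS is text: rows parted by semicolons, each of 4 numbers parted by spaces: the shift along the tool's x, y, z in cm, then the turn about the tool's y in rad. In form: dx dy dz spin; .... A call has 1 to 12 rows; each row is the pose to reach, as a shift and turn from the pose commanded when the call began, along the tool's axes at that moment; what a row does not reach only later rows make up. A row lasts 1/8 s, in which the tool goes at most 62.5 mm and 10.7 degrees, less where a joint would pass 70% of its speed; a pose out of reach is approached as far as the arm can. A call with a gripper value outside its range is refused whole. OPENING is the finger opening in cm, from 0 to 8.54, set as the call begins (- or left out, the last holds). The fingers move at their own pace and stop on an object; FORCE is the grip in N (left out, the last holds). Time passes only in rows, so rows that repeat a pose let the fingers close. It gives the time, the measured TCP pose, the force and the opening at its end, in the units of the state.
- sensors.state(): the state, without advancing time (a new reading comes with each control period).
- eyes.read_camera(name): name is "scene" or "top"; returns a dict with "img" (384x512x3 uint8, blue, green, red), "depth" (384x512 float32, m along the optical axis (not along the pixel's ray), 0 where there is no reading), "fx", "fy", "cx", "cy" (pixels), "R" (3x3) and "t" (3): a world point X has camera coordinates R X + t. Camera axes: x right, y down, z forward; pixel columns grow to the right and rows downward; lengths in m; the calibration is good to about 2 mm. A picture is of the moment at which its call begins.
- job.job_done(): hands the job in, once; it reports no verdict.
The state is a dict: "t": time; "q": joint angles; "joint_vel": joint speeds; "joint_torque": joint torques, N m; "tool_pos": TCP position; "ee_rot": TCP orientation; "contact_force": force on the tool from outside, world axes, zero at the start; "torque": the same for the moment, N m; "finger_gap": finger opening in m.
Only numpy, scipy, OpenCV 4.12 (cv2) and the standard library are available. Lean on these libraries where they do the work, as an engineer would, in place of code of your own. Each camera call takes 0.05 s, during which the arm holds its last target.

## Task

Take the new brake pad (green plate, thick lining) out of the blue rack and slide it fully home into the leaning slot of the carrier, with its lining on the upper side, away from the robot. Then push the red-tabbed lock bar all the way in over it, and let go. Leave the worn pad in the rack and the other things on the bench where they are.

Things in the scene. Friction and masses are not known exactly. Their poses are not given: they have to be found in the camera images.
- new_pad_center (a point): Centre of the new brake pad, a slab 120 wide (its y), 60 high (its z, up) and 15 mm thick (its x), 250-460 g: green steel plate (x -7.5 to -1.5), dark lining on the +x side. The plate's lower 45 mm is 120 wide: its ends are ears beyond the 84 mm wide lining; above, it is 92 wide. It stands upright in a rack bay; grasp it across the thickness at mid-width, from above.
- pad_lining (a point): Centre of the outer face of the new pad's lining, 7.5 mm from the pad's centre along the pad's +x. The lining is 9 mm thick and 46 mm high, 8 to 54 mm above the pad's lower edge.
- worn_pad_center (a point): Mid-width and half height (30 mm up) of the worn brake pad: same plate, but rusty brown, and only 4 mm of lining. It stands in the other bay of the rack and stays there.
- rack: Blue pad rack, fixed; base 140 x 150 x 12 mm, origin under its centre. Two bays, at x = -40 and +40 mm; which holds which pad varies. A pad stands on the base, its plate's ends between lips 9 mm apart that rise to 40 mm above the bench (end posts, |y| = 62 to 72, to 48 mm); |y| < 49 mm is open. Linings face the rack's +x, away from the robot.
- carrier: Aluminium carrier, fixed on a grey stand; its slot leans 30 deg from vertical, mouth towards the robot. Origin: middle of the slot's floor, 80 mm above the bench. z: up out of the slot (slide in along -z); y: along its width, to the robot's left; x: across it, up and away from the robot. A lock bar guide stands at y = 71 to 83 mm, up to z = 80.
- slot_seat (a point): Where the pad's centre lies when fully home: (0, 0, 30 mm) in the carrier's frame, pad axes along the carrier's. Axes as the carrier. The slot is two end channels for the plate's ears, 40 mm deep from the floor: gap 8 mm for the 6 mm plate (x -8.5 to -0.5), 123 mm between end walls. The middle 96 mm is open on both faces for the fingers.
- slot_mouth (a point): Middle of the slot's mouth, at z = 52 mm in the carrier's frame, axes as the carrier. From z = 40 to 52 mm flared lead-ins widen each channel by 7 mm on either face and at each end.
- lock_bar (a joint): Steel lock bar, 10 mm square; slides along the carrier's -y over the slot. Value in m: 0 drawn out, 0.080 fully in at its stop; starts at 0 to 0.014, clear of the slot. Its underside is at z = 64 mm of the carrier, 4 mm above the top edge of a pad that is home; a pad further out blocks it. Takes about 3 N, stays where left.
- bar_tab (a point): Middle of the outer (+y) face of the red tab on the lock bar's outer end: the face to push, along the carrier's -y. Tab 8 mm thick (y), 34 mm wide (carrier's x), 40 mm tall (carrier's z = 61 to 101; this point at 86). Axes as the carrier. When fully in, this face is at y = 97 mm of the carrier.
- socket: Bystander: a steel socket standing on end, 30 mm diameter, 40 mm high; origin at the centre of its underside.
- bolt: Bystander: a hex-head bolt lying on the bench, about 65 mm long, 20 mm high; origin on the bench under its head end.
- tape_roll: Bystander: orange tape roll lying flat, 90 mm diameter, 24 mm high; origin at the centre of its underside.
- grease_jar: Bystander: yellow jar with a black cap, 60 mm diameter, 75 mm high; origin at the centre of its underside.
- driver: Bystander: red-handled screwdriver lying on the bench; origin on the bench under it.
- spanner: Bystander: steel spanner lying on the bench; origin on the bench under it.
There are look-alikes about, which are no part of the job. There is more than one size of the part that bears new_pad_center; the job needs the middle-sized.

How it is judged:
By the outcome, as a careful person would: the job done as asked, in the order asked, and still so for the second after the job is handed in, with the robot touching nothing.
It also fails if it takes over 48 s, if anything falls off the work surface, if the arm or the gripper's body presses on something with over 40 N, if the wrist force passes 120 N, or if a joint passes its speed limit or range.

## Working session

There is one attempt and no reset: what is moved stays moved. The work goes in short steps, Python scripts to look and compute and a shell command to move; the robot and the scene stay as the last step left them, time stands still between calls to the robot, and variables do not carry over. Pictures are saved under pics/ and viewed, and the job is handed in when it is done.

```bash
mkdir -p pics; ls; cat > h.py <<'E'
import numpy as np, cv2
from plant import sensors, eyes, job
E
python3 - <<'E'
from h import *
s=sensors.state(); print(s)
for n in ("scene","top"):
    c=eyes.read_camera(n); cv2.imwrite(f"pics/{n}0.png",c["img"]); np.savez(f"{n}0.npz",**c)
    print(n,c["fx"],c["fy"],c["cx"],c["cy"],c["R"],c["t"])
E
```

```text
pics
{'t': 0.0, 'q': array([ 1.21489466e+00,  2.21193912e-01,  1.52760709e+00,  3.36929992e-05,
        1.39469641e+00, -1.26127770e-01]), 'joint_vel': array([-1.97269420e-03,  1.73141722e-03, -1.46434765e-04,  1.00544438e-03,
        8.09670378e-05, -1.11959461e-03]), 'joint_torque': array([ 6.24847416e-04, -4.96907508e+01, -3.89389801e+01, -1.07720177e-04,
        1.12405827e-02, -3.58792317e-05]), 'tool_pos': array([0.14216148, 0.60804065, 0.24922129]), 'ee_rot': array([-1.31015176, -1.03704672,  1.03979843]), 'contact_force': array([ 0.26704047, -0.39741411, -0.9859313 ]), 'torque': array([-0.01297773,  0.04932753,  0.04419602]), 'finger_gap': 0.08548215407251135}
scene 473.90611705699837 473.90611705699837 251.33998361397576 192.97996264836024 [[-0.16977718  0.98542838 -0.01032571]
 [ 0.56654888  0.08902544 -0.819205  ]
 [-0.80634861 -0.14493233 -0.57340783]] [ 0.10751664 -0.23011128  1.80448017]
top 465.65042855354744 465.65042855354744 264.2216908945766 191.65277436391037 [[-0.02009948 -0.99949764 -0.02450481]
 [-0.98831866  0.02356618 -0.15056846]
 [ 0.1510703   0.02119221 -0.98829583]] [0.02263073 0.53167451 1.44924453]
```

View pics/scene0.png

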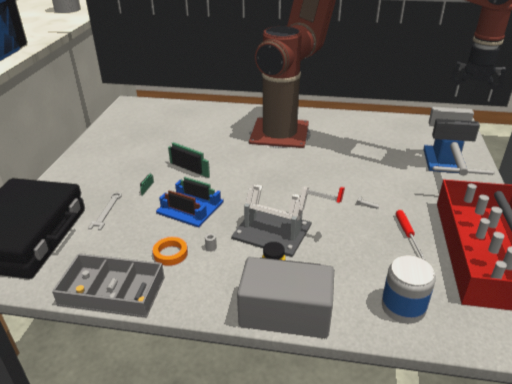

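View pics/top0.png

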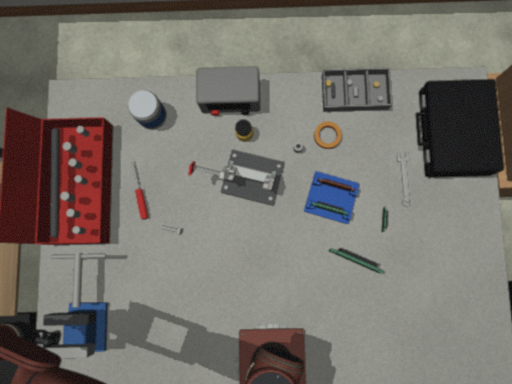

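The scene picture shows three green pads: a large one free-standing at (188,160), a small one at (147,184), and one in the blue rack at (197,188) beside the rusty pad at (180,202). In the top view the rack pad is at (330,209), the large one at (357,259) and the small one at (385,219). The rack's green pad is the middle-sized one. I'll confirm this in a crop.

```bash
python3 - <<'E'
from h import *
a=cv2.imread("pics/scene0.png")[140:260,130:360]; b=cv2.imread("pics/top0.png")[130:280,180:400]
a=cv2.resize(a,None,fx=3.4,fy=3.4,interpolation=cv2.INTER_CUBIC);b=cv2.resize(b,None,fx=3.6,fy=3.6,interpolation=cv2.INTER_CUBIC)
cv2.imwrite("pics/ca.png",a);cv2.imwrite("pics/cb.png",b)
E
```

```text
(no output)
```

View pics/ca.png

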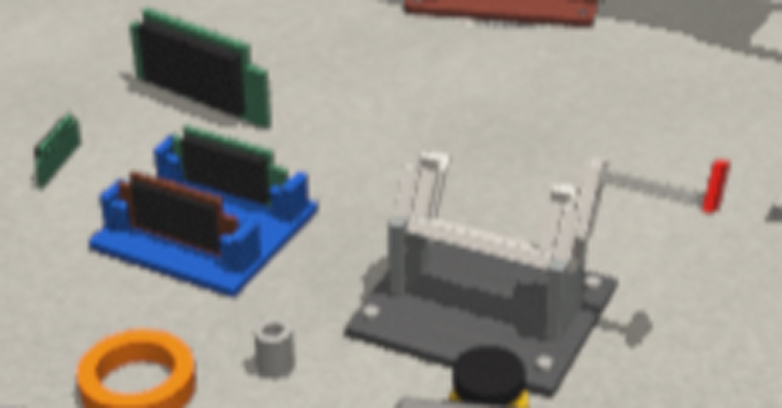

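View pics/cb.png

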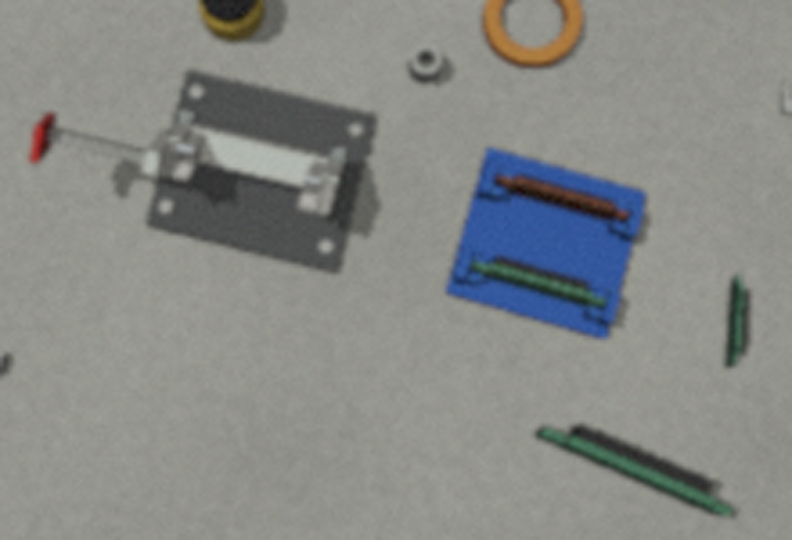

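The crop confirms it. The rack's green pad is in the near bay (x = -40), with its lining facing away. It is smaller than the free-standing large pad and larger than the small one. Next I'll measure the rack, pad, carrier and tab.

```bash
cat >> h.py <<'E'
def load(n,k=None):
    return dict(np.load(f"{n}{k}.npz")) if k is not None else eyes.read_camera(n)
def cloud(c):
    v,u=np.mgrid[0:384,0:512]; d=c["depth"].astype(float)
    P=np.stack([(u-c["cx"])/c["fx"]*d,(v-c["cy"])/c["fy"]*d,d],-1)
    return (P-c["t"])@c["R"]
def ray(c,uv,z):
    uv=np.atleast_2d(uv).astype(float)
    d=np.c_[(uv[:,0]-c["cx"])/c["fx"],(uv[:,1]-c["cy"])/c["fy"],np.ones(len(uv))]@c["R"]
    o=-c["R"].T@c["t"]
    return o+d*((z-o[2])/d[:,2])[:,None]
def proj(c,X):
    p=np.atleast_2d(X)@c["R"].T+c["t"]
    return np.c_[c["fx"]*p[:,0]/p[:,2]+c["cx"],c["fy"]*p[:,1]/p[:,2]+c["cy"]]
def hsv(c): return cv2.cvtColor(c["img"],cv2.COLOR_BGR2HSV)
E
python3 - <<'E'
from h import *
for n in("top","scene"):
    c=load(n,0);H=hsv(c);W=cloud(c)
    blue=(H[...,0]>105)&(H[...,0]<125)&(H[...,1]>150)
    box=np.zeros_like(blue); 
    if n=="top": box[160:235,295:370]=1
    else: box[170:230,150:230]=1
    m=blue&box
    P=W[m]; b=P[(P[:,2]<.02)]
    print(n,m.sum(),"z pct",np.percentile(P[:,2],[2,20,50,80,98]).round(4))
    uv=np.argwhere(m)[:,::-1]
    q=ray(c,uv,0.012)[:,:2]
    r=cv2.minAreaRect((q[P[:,2]<.02]*1000).astype(np.float32)); print("rect z12",r)
    g=(H[...,0]>55)&(H[...,0]<95)&(H[...,1]>70)&box
    p=W[g]; print("green",g.sum(),np.percentile(p[:,2],[5,50,95]).round(4),p[p[:,2]>.06].mean(0))
    # red tab
    red=((H[...,0]<8)|(H[...,0]>172))&(H[...,1]>150)
    box[:]=0
    if n=="top": box[155:180,180:200]=1
    else: box[180:210,330:350]=1
    t=red&box; p=W[t]; p=p[p[:,2]>.05];print("tab",len(p),p.mean(0),p.min(0),p.max(0))
E
```

```text
top 1363 z pct [0.0053 0.01   0.0129 0.0177 0.0517]
rect z12 ((513.6372680664062, -205.80654907226562), (143.2232666015625, 134.0795135498047), 72.31185150146484)
green 124 [0.039  0.066  0.0761] [ 0.47299789 -0.19014522  0.07083925]
tab 27 [0.57725615 0.21489154 0.21615269] [ 0.3069809  -0.02062287  0.1502725 ] [0.60475958 0.23054658 1.51289031]
scene 950 z pct [0.0058 0.0111 0.0137 0.0333 0.0486]
rect z12 ((523.1539916992188, -205.3664093017578), (150.2181854248047, 137.70016479492188), 72.4865493774414)
green 144 [0.0063 0.0444 0.0706] [ 0.47649963 -0.18872393  0.06834721]
tab 56 [0.60511183 0.22298503 0.15730102] [0.58696739 0.21679421 0.14102305] [0.61628961 0.23006134 0.17482056]
```

```bash
python3 - <<'E'
from h import *
from scipy.spatial.transform import Rotation as Ro
s=sensors.state(); print(Ro.from_rotvec(s["ee_rot"]).as_matrix().round(4), s["t"])
for n in("top","scene"):
    c=load(n,0); print(n,"cam at",(-c["R"].T@c["t"]).round(3))
E
```

```text
[[ 2.278e-01 -6.000e-04 -9.737e-01]
 [ 9.737e-01 -1.700e-03  2.278e-01]
 [-1.800e-03 -1.000e+00  2.000e-04]] 0.1
top cam at [ 0.307 -0.021  1.513]
scene cam at [1.604 0.176 0.847]
```

```bash
python3 - <<'E'
from h import *
c=load("top",0); a=c["img"][140:215,180:300]; cv2.imwrite("pics/t1.png",cv2.resize(a,None,fx=6.5,fy=6.5,interpolation=cv2.INTER_CUBIC))
c=load("scene",0); a=c["img"][170:255,225:355]; cv2.imwrite("pics/s1.png",cv2.resize(a,None,fx=6,fy=6,interpolation=cv2.INTER_CUBIC))
E
```

```text
(no output)
```

View pics/t1.png

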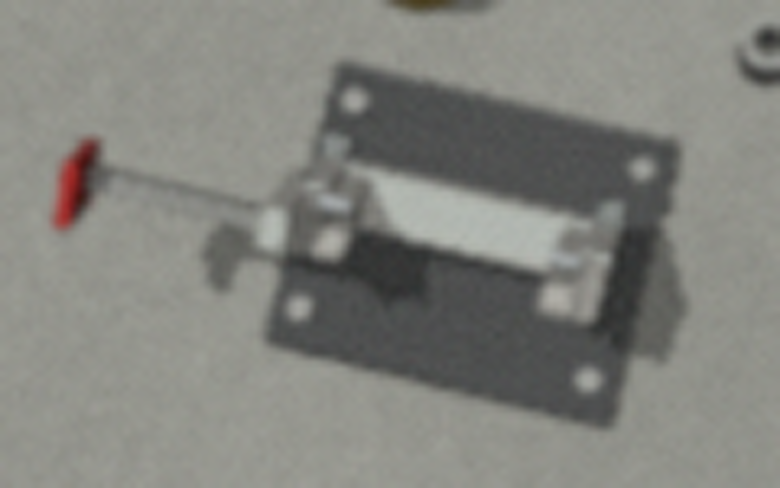

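View pics/s1.png

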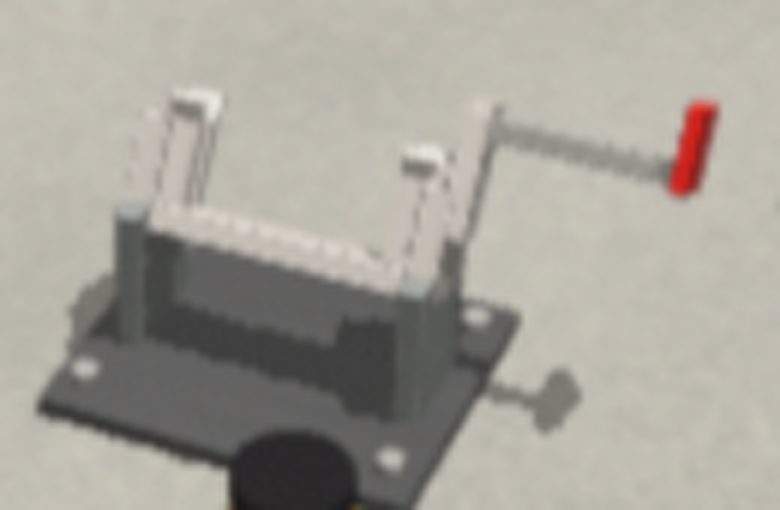

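```bash
python3 - <<'E'
from h import *
# base plate corners from the top view by dark mask
c=load("top",0);H=hsv(c);W=cloud(c)
g=c["img"].max(-1); m=((g<95)).astype(np.uint8); 
mm=np.zeros_like(m); mm[145:210,215:290]=m[145:210,215:290]
print("plate z",np.median(W[...,2][mm>0]))
uv=np.array([[232,149.5],[284.6,161.8],[274.2,205.8],[221.2,192.3]])
zp=0.010
q=ray(c,uv,zp)[:,:2]; print(q.round(4), q.mean(0))
for i in range(4):
    d=q[(i+1)%4]-q[i]; print(np.hypot(*d).round(4),np.degrees(np.arctan2(d[1],d[0])).round(2))
# depth sample grid
for n in("top","scene"):
    c=load(n,0);W=cloud(c);H=hsv(c)
    white=(H[...,2]>150)&(H[...,1]<60)
    yaw=np.radians(-14); R=np.array([[np.cos(yaw),np.sin(yaw)],[-np.sin(yaw),np.cos(yaw)]])
    ctr=q.mean(0)
    L=(W[...,:2]-ctr)@R.T
    s=(np.abs(L[...,0])<.09)&(np.abs(L[...,1])<.12)&(W[...,2]>.05)&(W[...,2]<.19)
    p=np.c_[L[s],W[...,2][s]]; vu=np.argwhere(s)
    o=np.argsort(p[:,2])[::-1]
    print(n,len(p)); print(np.c_[p[o][::8]*1000,vu[o][::8,::-1]].round(0).astype(int)[:70].tolist())
E
```

```text
plate z 0.01213525672275863
[[ 0.6807  0.1156]
 [ 0.6346 -0.0575]
 [ 0.4895 -0.0199]
 [ 0.5379  0.1524]] [0.5856562  0.04766892]
0.1792 -104.91
0.1499 165.46
0.179 74.29
0.1474 -14.45
top 725
[[-28, 75, 155, 224, 172], [-37, 79, 150, 222, 175], [-25, 79, 149, 223, 171], [-30, 91, 148, 219, 172], [-33, 90, 147, 219, 173], [-30, 119, 146, 210, 170], [-27, 95, 144, 218, 171], [-37, 99, 143, 216, 174], [-33, 97, 141, 217, 173], [-25, 74, 139, 225, 172], [-24, 115, 137, 212, 169], [-19, -57, 130, 268, 180], [-20, -51, 129, 266, 180], [-28, 72, 127, 226, 174], [-32, 74, 126, 225, 175], [-8, 83, 125, 224, 167], [-18, 56, 124, 232, 172], [-24, 70, 122, 227, 173], [-24, -67, 122, 271, 183], [-29, 69, 121, 227, 175], [-36, 55, 120, 231, 178], [-25, -64, 119, 270, 183], [-4, 72, 118, 228, 167], [-27, 61, 116, 230, 175], [-31, -60, 116, 268, 185], [-42, -68, 115, 270, 189], [-26, 58, 115, 231, 175], [-33, 62, 114, 229, 177], [-30, -50, 113, 265, 184], [-32, 75, 112, 225, 176], [-2, 83, 111, 225, 166], [-31, -72, 110, 272, 186], [-32, -53, 109, 266, 185], [-17, 67, 109, 229, 172], [-5, 57, 108, 2
[... 1950 characters left out ...]
205], [-1, 85, 111, 302, 206], [-6, -68, 110, 249, 192], [-6, 83, 110, 302, 205], [-28, -45, 109, 260, 190], [-2, 79, 108, 300, 206], [-4, 59, 108, 293, 204], [-5, -71, 107, 248, 193], [1, 66, 106, 295, 206], [-27, -48, 105, 259, 191], [2, -71, 105, 247, 195], [1, 69, 104, 296, 207], [-6, -57, 103, 253, 195], [1, 75, 102, 298, 208], [0, 52, 102, 290, 206], [2, 67, 101, 295, 208], [-2, -64, 101, 250, 196], [3, -65, 100, 249, 197], [-3, -55, 99, 253, 197], [6, -66, 98, 248, 198], [-19, -47, 98, 258, 195], [-16, 86, 97, 304, 207], [6, 77, 96, 298, 211], [11, 71, 95, 295, 212], [5, -64, 95, 249, 199], [3, 62, 94, 293, 210], [-22, -46, 93, 259, 196], [10, 73, 92, 296, 213], [2, 54, 91, 290, 210]]
```

```bash
python3 - <<'E'
from h import *
yaw=np.radians(-15); R=np.array([[np.cos(yaw),np.sin(yaw)],[-np.sin(yaw),np.cos(yaw)]]); ctr=np.array([.5857,.0477])
for n in("top","scene"):
    c=load(n,0);W=cloud(c)
    L=(W[...,:2]-ctr)@R.T*1000; Z=W[...,2]*1000-80
    xc=.866*L[...,0]+.5*Z; zc=-.5*L[...,0]+.866*Z; y=L[...,1]
    near=(np.abs(L[...,0])<90)&(np.abs(y)<130)&(W[...,2]>.05)&(W[...,2]<.19)
    def st(name,s,q=[2,10,50,90,98]):
        s=s&near; print(n,name,s.sum(),"x",np.percentile(xc[s],q).round(1),"y",np.percentile(y[s],q).round(1),"z",np.percentile(zc[s],q).round(1))
    st("floor",(np.abs(y)<40)&(zc>-8)&(zc<10)&(xc>-20))
    st("-chan",(y<-42)&(zc>12)&(zc<48))
    st("+chan",(y>42)&(y<68)&(zc>12)&(zc<48))
    st("guide",(y>60)&(y<90)&(zc>60))
    st("chan top -",(y<-42)&(zc>46)&(zc<60)); st("chan top +",(y>42)&(y<68)&(zc>46)&(zc<58))
    st("bar",(y>90)&(zc>60))
    # red tab
    H=hsv(c); red=((H[...,0]<8)|(H[...,0]>172))&(H[...,1]>150)
    P=(W[...,:2]-ctr)@R.T*1000
    s=red&(np.abs(P[...,1]-175)<50)&(np.abs(P[...,0])<80)&(W[...,2]>.1)&(W[...,2]<.19)
    print("tab",s.sum(),"x",np.percentile(xc[s],[3,50,97]).round(1),"y",np.percentile(y[s],[3,50,97]).round(1),"z",np.percentile(zc[s],[3,50,97]).round(1), "world",W[s].mean(0).round(4))
E
```

```text
top floor 238 x [-16.4 -13.5  -0.9  11.5  13.2] y [-38.  -32.1  -0.4  31.2  37.8] z [-6.8 -5.  -0.9  3.4  5.7]
top -chan 91 x [-18.1 -13.6   1.1  12.6  14.5] y [-72.5 -71.7 -60.4 -49.1 -46.7] z [14.9 17.9 39.8 46.4 47.5]
top +chan 69 x [-17.7 -12.5  -2.9  10.3  14.5] y [50.5 51.2 58.8 66.5 67.3] z [14.5 18.6 35.3 46.5 47.6]
top guide 44 x [-6.2 -4.   5.  11.8 12.7] y [73.4 73.8 79.7 87.7 89.4] z [60.7 64.5 77.5 80.5 81.7]
top chan top - 44 x [-17.8 -17.3  -6.6   9.8  12.8] y [-69.7 -68.9 -62.5 -50.8 -46.7] z [46.1 46.4 48.9 54.3 57.9]
top chan top + 26 x [-18.4 -15.8  -9.8  10.7  11.8] y [51.6 52.1 58.2 66.2 67.4] z [46.4 46.9 49.4 52.6 54.2]
top bar 53 x [-2.9 -1.9  3.7  7.3  7.5] y [ 92.2  95.6 111.  126.9 129.5] z [62.9 66.  72.3 76.1 77.1]
tab 26 x [-9.7  5.1 17.9] y [167.7 170.5 174.3] z [ 83.7  98.6 102.2] world [0.5877 0.2239 0.1663]
scene floor 133 x [-14.3 -10.2  10.5  14.4  16.3] y [-39.1 -31.3   1.4  32.4  37.9] z [-7.7 -6.4 -1.6  0.3  0.7]
scene -chan 162 x [-15.1  -9.6   8.1  13.2  15.6] y [-71.  -68.2 -55.3 -46.2 -44.9] z [13.2 16.  30.  44.  47.1]
scene +chan 82 x [ 2.9  5.7  9.2 12.9 14.2] y [51.  52.6 59.4 66.2 67.7] z [13.2 16.6 30.5 44.3 46.8]
scene guide 51 x [-4.4  1.9  9.5 12.6 14.5] y [73.9 75.9 81.4 86.6 88.8] z [60.4 62.  70.6 78.2 79.4]
scene chan top - 32 x [-16.6 -14.6   5.9  11.7  13. ] y [-68.8 -65.3 -56.  -46.1 -45.4] z [46.2 46.7 49.7 51.8 52.1]
scene chan top + 21 x [-14.3 -13.7   7.5  12.9  13.9] y [51.2 52.1 59.1 63.8 65.8] z [46.1 46.4 49.8 51.8 52.4]
scene bar 62 x [ 1.5  2.4  6.5  8.7 10.8] y [ 90.5  94.3 109.9 125.3 127.8] z [64.3 64.9 69.2 73.4 74. ]
tab 56 x [ 3.5 17.4 21.4] y [170.3 174.8 177.1] z [63.6 79.9 96.8] world [0.6051 0.223  0.1573]
```

```bash
python3 - <<'E'
from h import *
c=load("top",0);H=hsv(c);W=cloud(c)
box=np.zeros((384,512),bool);box[195:222,305:350]=1
g=(H[...,0]>50)&(H[...,0]<95)&(H[...,1]>60)&box
uv=np.argwhere(g)[:,::-1]; Z=W[...,2][g]
P=ray(c,uv,0.072)[:,:2]*1000
vx,vy,x0,y0=cv2.fitLine(P.astype(np.float32),cv2.DIST_HUBER,0,.01,.01).ravel()
a=np.degrees(np.arctan2(vy,vx)); t=(P-[x0,y0])@[vx,vy]
print(len(P),"dir",a,"mean",x0,y0,"span",np.percentile(t,[1,99]),"perp",np.percentile((P-[x0,y0])@[-vy,vx],[2,50,98]))
mid=(np.percentile(t,1)+np.percentile(t,99))/2; print("mid",x0+mid*vx,y0+mid*vy)
r=cv2.minAreaRect(P.astype(np.float32)); print(r)
# rack edges: corners from contour, z12
b=(H[...,0]>105)&(H[...,0]<125)&(H[...,1]>150); bb=np.zeros_like(b); bb[160:235,295:370]=1
b=((b|g)&bb).astype(np.uint8); b=cv2.morphologyEx(b,cv2.MORPH_CLOSE,np.ones((9,9)))
ct=max(cv2.findContours(b,0,1)[0],key=cv2.contourArea)[:,0]; q=(ray(c,ct,0.012)[:,:2]*1000).astype(np.float32)
print("rack",cv2.minAreaRect(q))
cs=load("scene",0);Hs=hsv(cs);box=np.zeros((384,512),bool);box[170:205,175:220]=1
g=(Hs[...,0]>50)&(Hs[...,0]<95)&(Hs[...,1]>60)&box; uv=np.argwhere(g)[:,::-1]
# upper green edge row per column
cols=range(uv[:,0].min(),uv[:,0].max()+1); e=np.array([[u,uv[uv[:,0]==u,1].min()-.5] for u in cols if (uv[:,0]==u).any()])
Q=ray(cs,e,.072)[:,:2]*1000; print("scene near top edge",Q.round(0).tolist())
E
```

```text
130 dir 72.2313 mean 471.01862 -189.44585 span [-57.0512572   55.98801639] perp [-5.88315684 -0.00662786  5.11146382]
mid 470.8563784621632 -189.9521066794547
((471.4753112792969, -190.136962890625), (115.9427719116211, 11.864197731018066), 72.08098602294922)
rack ((513.3271484375, -206.77891540527344), (145.26449584960938, 134.0795135498047), 72.31184387207031)
scene near top edge [[477.0, -239.0], [482.0, -235.0], [486.0, -230.0], [464.0, -230.0], [464.0, -227.0], [464.0, -224.0], [463.0, -221.0], [468.0, -217.0], [467.0, -214.0], [467.0, -211.0], [467.0, -208.0], [471.0, -204.0], [471.0, -201.0], [476.0, -196.0], [475.0, -193.0], [475.0, -190.0], [474.0, -187.0], [479.0, -183.0], [479.0, -180.0], [430.0, -190.0], [413.0, -191.0], [412.0, -188.0], [412.0, -185.0], [411.0, -182.0], [411.0, -179.0], [410.0, -176.0], [416.0, -172.0], [490.0, -150.0], [510.0, -142.0], [509.0, -139.0], [509.0, -136.0], [513.0, -132.0]]
```

```bash
python3 -m crank '-27.9 0 -38.2 0.18;-27.9 0 -38.2 0.36;-27.9 0 -38.2 0.54;-27.9 0 -38.2 0.72;-27.9 0 -38.2 0.9;-27.9 0 -38.2 1.08;-27.9 0 -38.2 1.26;-33 0 -40 1.44;-38 0 -41.6 1.6;-44 0 -43.2 1.651;-50 0 -45 1.651;-56 0 -46.7 1.651' 5.5 80
```

```text
t: 1.6
tool_pos: [0.4685, -0.0328, 0.2501]
ee_rot: [-1.557, 0.243, -0.243]
contact_force: [0.9, -0.1, 0.4]
finger_gap: 0.0551
```

```bash
python3 -m crank '2 0 -5.6 0;4 0 -11 0;5.2 3 -14.1 0;5.2 8 -14.1 0;5.2 9 -14.1 0;5.2 9 -14.1 0'; python3 - <<'E'
from h import *
from scipy.spatial.transform import Rotation as Ro
s=sensors.state(); M=Ro.from_rotvec(s["ee_rot"]).as_matrix(); print(s["tool_pos"],M.round(4),np.degrees(np.arctan2(M[1,0],M[0,0])))
c=eyes.read_camera("top"); cv2.imwrite("pics/t2.png",cv2.resize(c["img"][140:290,260:400],None,fx=4,fy=4,interpolation=cv2.INTER_CUBIC))
c=eyes.read_camera("scene"); cv2.imwrite("pics/s2.png",cv2.resize(c["img"][120:240,130:270],None,fx=5,fy=5,interpolation=cv2.INTER_CUBIC))
E
```

```text
t: 2.35
tool_pos: [0.4752, -0.1805, 0.1602]
ee_rot: [-1.556, 0.244, -0.242]
contact_force: [0.0, -0.2, -0.0]
finger_gap: 0.055
[ 0.47515706 -0.18048669  0.16016585] [[ 9.525e-01 -1.400e-03  3.046e-01]
 [-3.046e-01  8.000e-04  9.525e-01]
 [-1.600e-03 -1.000e+00  4.000e-04]] -17.73217565085196
```

View pics/s2.png

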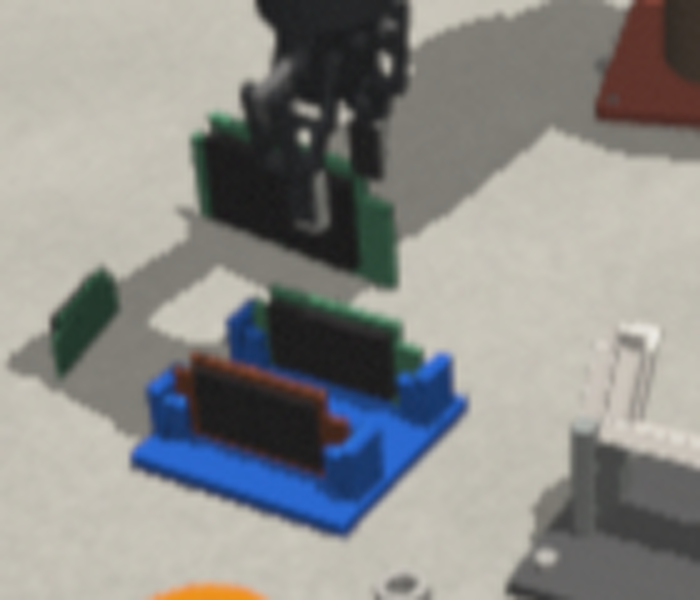

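```bash
python3 -m crank '0.35 3 -1.15 0;0.35 7 -1.15 0;0.35 10.8 -1.15 0;0.35 10.8 -1.15 0'; python3 -m crank '0 0 0 0;0 0 0 0;0 0 0 0;0 0 0 0' 0 80
```

```text
t: 2.95
tool_pos: [0.4743, -0.192, 0.0514]
ee_rot: [-1.556, 0.245, -0.24]
contact_force: [0.5, 0.9, 0.0]
finger_gap: 0.0551
t: 3.45
tool_pos: [0.4766, -0.1938, 0.0549]
ee_rot: [-1.558, 0.241, -0.246]
contact_force: [-2.4, 1.6, 8.8]
finger_gap: 0.0137
```

```bash
python3 -m crank '0 0 0 0;0 0 0 0;0 -3 0 0;0 -8 0 0;0 -13 0 0;0 -18 0 0;0 -18 0 0;0 -18 0 0'; python3 - <<'E'
from h import *
for n in("top","scene"):
    c=eyes.read_camera(n); np.savez(f"{n}3.npz",**c)
    a=c["img"][140:290,260:400] if n=="top" else c["img"][90:240,130:290]
    cv2.imwrite(f"pics/{n}3.png",cv2.resize(a,None,fx=4,fy=4,interpolation=cv2.INTER_CUBIC))
E
```

```text
t: 4.45
tool_pos: [0.4748, -0.1927, 0.2319]
ee_rot: [-1.557, 0.244, -0.243]
contact_force: [-0.3, 0.9, -3.7]
finger_gap: 0.0141
```

View pics/scene3.png

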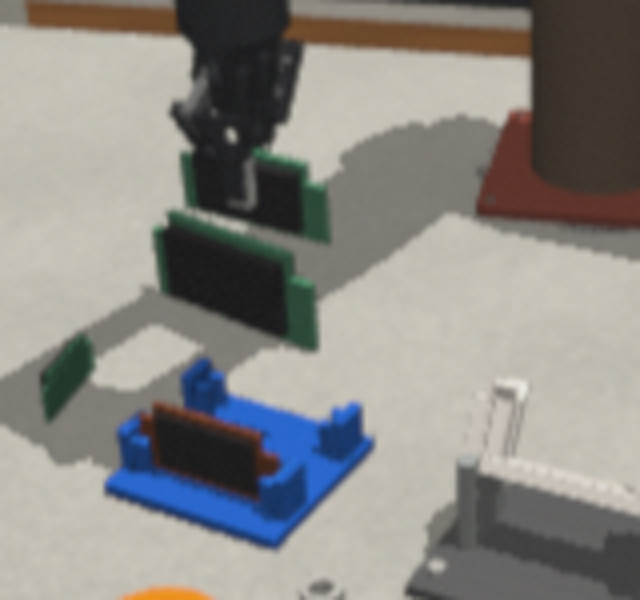

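View pics/top3.png

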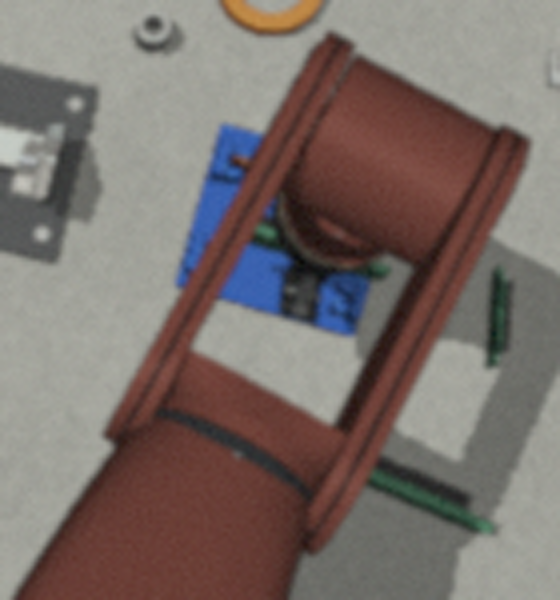

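```bash
python3 - <<'E'
from h import *
from scipy.spatial.transform import Rotation as Ro
c=load("scene",3); s=sensors.state(); M=Ro.from_rotvec(s["ee_rot"]).as_matrix(); T=s["tool_pos"]
xp,yp=M[:,0],M[:,2]
for nm,dy,dz in [("ear BL",-.06,-.04),("ear BR",.06,-.04),("ear TR",.06,.005),("top R",.046,.02),("top L",-.046,.02),("ear TL",-.06,.005)]:
    p=T-.0015*xp-.003*0*xp+dy*yp+np.array([0,0,dz]); u=proj(c,p)[0]; print(nm,u.round(1),"crop",((u-[130,90])*4).round(0))
for nm,dy,dz in [("lin BL",-.042,-.032),("lin BR",.042,-.032),("lin TR",.042,.014),("lin TL",-.042,.014)]:
    p=T+.0075*xp+dy*yp+np.array([0,0,dz]); u=proj(c,p)[0]; print(nm,"crop",((u-[130,90])*4).round(0))
E
```

```text
ear BL [176.  140.7] crop [184. 203.]
ear BR [211.6 149.9] crop [326. 240.]
ear TR [210.6 135.6] crop [323. 182.]
top R [205.9 129.6] crop [304. 158.]
top L [178.  122.8] crop [192. 131.]
ear TL [174.4 126.6] crop [178. 147.]
lin BL crop [197. 204.]
lin BR crop [297. 230.]
lin TR crop [292. 171.]
lin TL crop [190. 145.]
```

```bash
python3 -m crank '0.2 0 4 0;0.4 0 9 -0.01;0.6 0 14 -0.02;0.8 0 19 -0.03;0.9 0 23 -0.0477;1.04 1 26.2 -0.0477;1.04 3 26.2 -0.0477;1.04 4.2 26.2 -0.0477;1.04 4.2 26.2 -0.0477;1.04 4.2 26.2 -0.0477'; python3 - <<'E'
from h import *
from scipy.spatial.transform import Rotation as Ro
s=sensors.state(); M=Ro.from_rotvec(s["ee_rot"]).as_matrix(); print(s["tool_pos"],np.degrees(np.arctan2(M[1,0],M[0,0])))
for n in("top","scene"):
    c=eyes.read_camera(n); np.savez(f"{n}4.npz",**c)
    a=c["img"][130:240,190:330] if n=="top" else c["img"][120:250,220:360]
    cv2.imwrite(f"pics/{n}4.png",cv2.resize(a,None,fx=4.5,fy=4.5,interpolation=cv2.INTER_CUBIC))
E
```

```text
t: 5.8
tool_pos: [0.5652, 0.0524, 0.1906]
ee_rot: [-1.561, 0.207, -0.207]
contact_force: [0.2, 0.5, -2.7]
finger_gap: 0.0135
[0.56519894 0.05238764 0.19057851] -15.104588143214723
```

View pics/scene4.png

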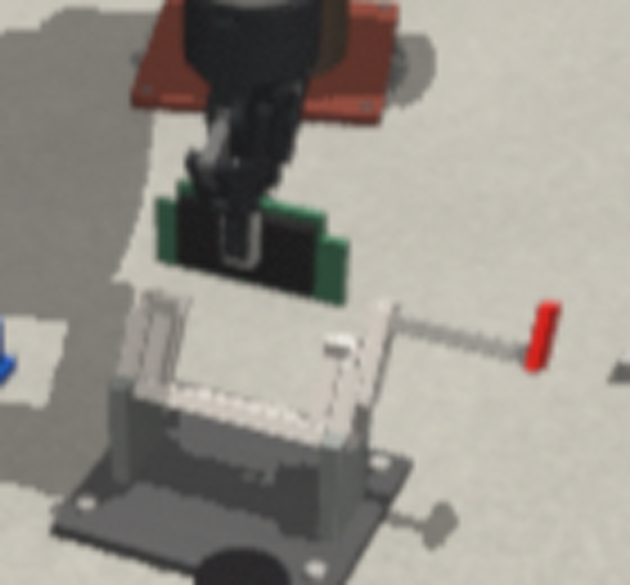

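View pics/top4.png

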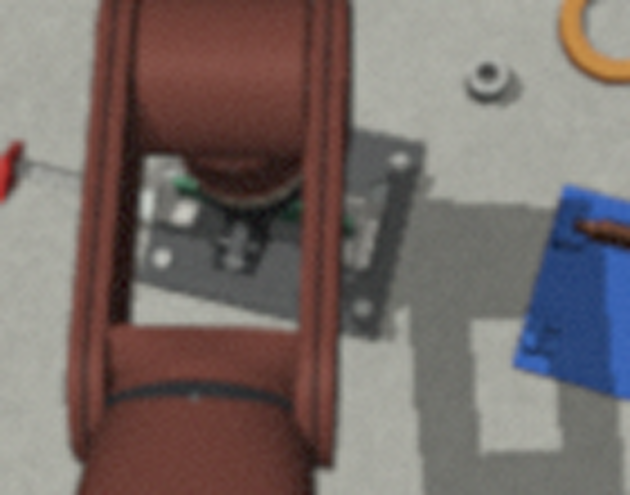

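```bash
python3 -m crank '-0.1 1.5 0.05 0;-0.1 2.7 0.05 0;-0.1 3.2 0.05 0;-0.1 3.2 0.05 0'; python3 -m crank '0 0.2 0 0;0 0.4 0 0;0 0.4 0 0'
```

```text
t: 6.4
tool_pos: [0.5638, 0.0541, 0.1574]
ee_rot: [-1.561, 0.207, -0.205]
contact_force: [-0.6, -0.1, -2.1]
finger_gap: 0.0142
t: 6.78
tool_pos: [0.5648, 0.0542, 0.1548]
ee_rot: [-1.56, 0.205, -0.207]
contact_force: [1.0, 1.9, -3.1]
finger_gap: 0.0138
```

```bash
python3 -m crank '0 0.2 0 0;0 0.2 0 0'; python3 -m crank '0 0.2 0 0;0 0.2 0 0';python3 -m crank '0 0.2 0 0;0 0.2 0 0'
```

```text
t: 7.02
tool_pos: [0.5656, 0.0542, 0.1541]
ee_rot: [-1.56, 0.203, -0.209]
contact_force: [0.6, 1.3, 3.6]
finger_gap: 0.014
t: 7.28
tool_pos: [0.5665, 0.0542, 0.1534]
ee_rot: [-1.56, 0.201, -0.21]
contact_force: [0.4, 1.6, 11.8]
finger_gap: 0.0134
t: 7.52
tool_pos: [0.5678, 0.054, 0.1517]
ee_rot: [-1.56, 0.199, -0.213]
contact_force: [5.7, 2.0, 6.9]
finger_gap: 0.0136
```

```bash
cat > look.py <<'E'
import sys
from h import *
k=sys.argv[1]
c=eyes.read_camera("scene"); np.savez(f"scene{k}.npz",**c)
cv2.imwrite(f"pics/scene{k}.png",cv2.resize(c["img"][130:250,220:360],None,fx=5,fy=5,interpolation=cv2.INTER_CUBIC))
s=sensors.state(); print(s["t"],s["tool_pos"],s["contact_force"],s["finger_gap"])
E
python3 look.py 5
```

```text
7.575 [0.56778054 0.05395867 0.15157052] [4.07662591 1.33902394 6.7447716 ] 0.014159337737986184
```

View pics/scene5.png

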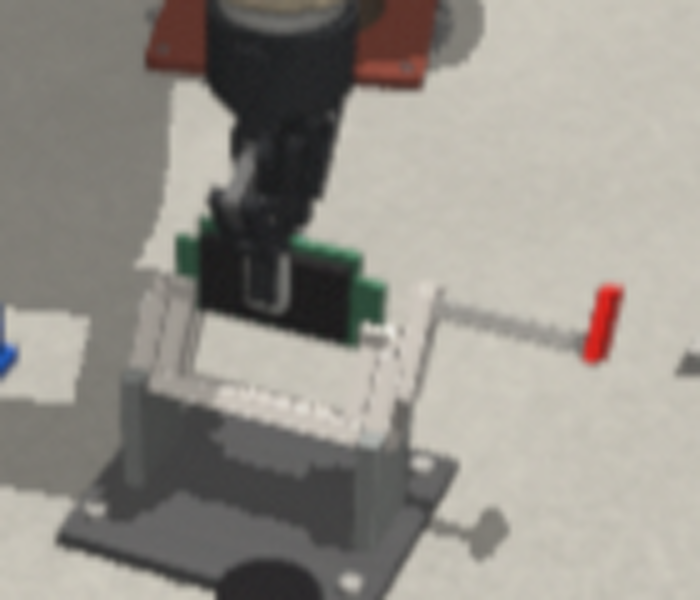

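```bash
python3 -m crank '0 0 0 0;0 0 0 0;0 0 0 0;0 0 0 0' 4; python3 look.py 6
```

```text
t: 8.07
tool_pos: [0.564, 0.054, 0.1479]
ee_rot: [-1.561, 0.207, -0.205]
contact_force: [0.6, -0.8, -0.6]
finger_gap: 0.04
8.125 [0.5640678  0.05400444 0.14801566] [ 0.49164591 -0.07462749 -0.43073826] 0.039648255998389385
```

View pics/scene6.png

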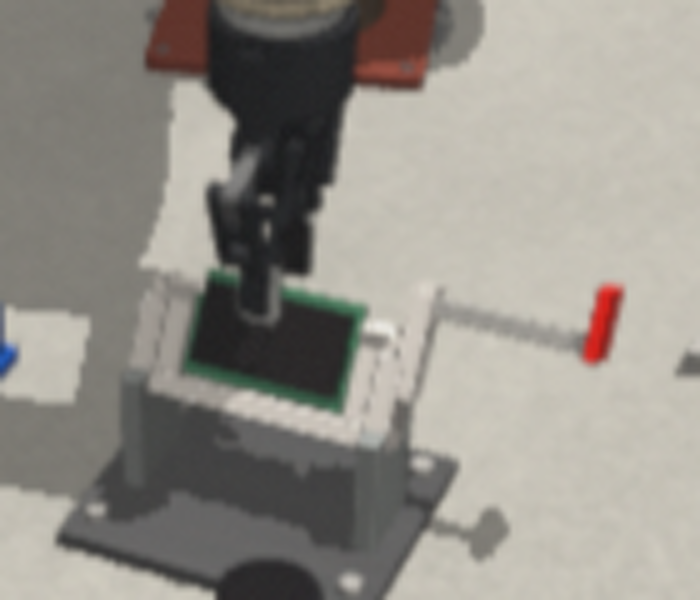

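```bash
python3 -m crank '0 -3 0 0;0 -6 0 0;0 -6 0 0;0 -6 0 0'; python3 -m crank '-0.5 0 0 0;-1.3 0 0 0;-1.3 0 0 0;-1.3 0 0 0' 0; python3 look.py 7; python3 - <<'E'
from h import *
c=load("scene",7)
yaw=np.radians(-15); ex=np.array([np.cos(yaw),np.sin(yaw),0]);ey=np.array([-ex[1],ex[0],0]); O=np.array([.5862,.0496,.08])
xc=.866*ex+[0,0,.5]; zc=-.5*ex+[0,0,.866]
f=lambda x,y,z:((proj(c,O+xc*x/1e3+ey*y/1e3+zc*z/1e3)[0]-[220,130])*5).round(0)
for n,p in dict(linBL=(7.5,-42,8),linBR=(7.5,42,8),linTR=(7.5,42,54),linTL=(7.5,-42,54),plTR=(-1.5,46,60),plTL=(-1.5,-46,60),plBL=(-1.5,-42,0),plBR=(-1.5,42,0)).items(): print(n,f(*p))
# lining + plate edge in carrier coords from cloud
W=cloud(c);H=hsv(c); L=(W-O)@np.stack([xc,ey,zc]).T*1000
g=(H[...,0]>50)&(H[...,0]<95)&(H[...,1]>60)&(np.abs(L[...,1])<70)&(np.abs(L[...,0])<25)&(L[...,2]>-20)&(L[...,2]<120)
print(g.sum(),np.percentile(L[g],[3,25,50,75,97],axis=0).round(1))
E
```

```text
t: 8.62
tool_pos: [0.5638, 0.054, 0.2074]
ee_rot: [-1.561, 0.207, -0.205]
contact_force: [0.0, -0.1, -1.2]
finger_gap: 0.0403
t: 9.12
tool_pos: [0.5516, 0.0575, 0.2083]
ee_rot: [-1.561, 0.206, -0.206]
contact_force: [-0.5, 0.4, 0.5]
finger_gap: -0.0001
9.175 [0.55178871 0.05739918 0.208366  ] [ 0.49930059 -0.02596199 -0.41537545] 0.0002795662118397482
linBL [188. 359.]
linBR [332. 396.]
linTR [350. 312.]
linTL [205. 276.]
plTR [365. 302.]
plTL [206. 263.]
plBL [190. 372.]
plBR [334. 410.]
162 [[ -5.6 -43.3   1.9]
 [ -2.2 -18.1   5.1]
 [ -0.5  10.   30.7]
 [  2.7  34.6  54.4]
 [  8.3  43.2  57. ]]
```

View pics/scene7.png

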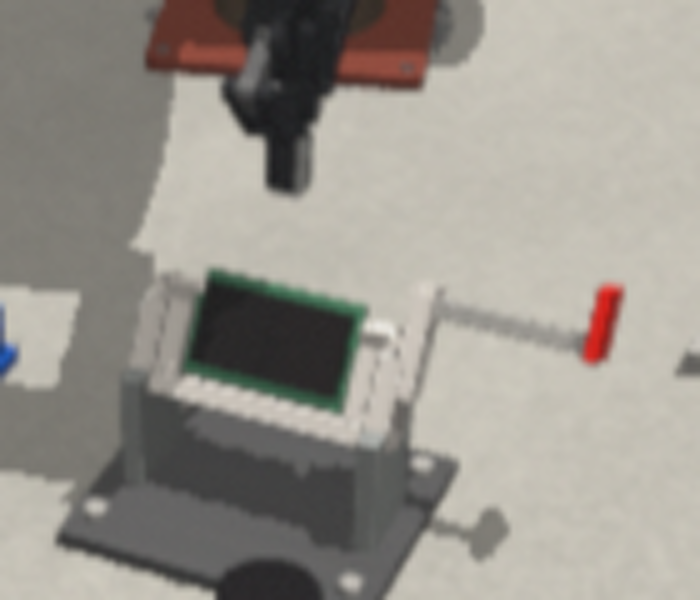

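```bash
python3 -m crank '0.15 3 0.1 0;0.15 5.3 0.1 0;0.15 5.3 0.1 0'; python3 -m crank '0 0.2 0 0;0 0.4 0 0;0 0.4 0 0'; python3 -m crank '0 0.2 0 0;0 0.2 0 0'; python3 -m crank '0 0.2 0 0;0 0.2 0 0'
```

```text
t: 9.55
tool_pos: [0.552, 0.058, 0.1533]
ee_rot: [-1.561, 0.209, -0.203]
contact_force: [-0.0, 0.7, -0.7]
finger_gap: -0.0001
t: 9.93
tool_pos: [0.5538, 0.058, 0.152]
ee_rot: [-1.561, 0.205, -0.207]
contact_force: [-0.0, 0.5, -0.2]
finger_gap: -0.0005
t: 10.18
tool_pos: [0.5536, 0.058, 0.1495]
ee_rot: [-1.561, 0.205, -0.206]
contact_force: [0.1, -0.6, 0.3]
finger_gap: -0.0003
t: 10.42
tool_pos: [0.5539, 0.058, 0.1489]
ee_rot: [-1.561, 0.205, -0.207]
contact_force: [-3.7, -0.6, 9.2]
finger_gap: 0.0
```

```bash
python3 -m crank '0 0.2 0 0;0 0.2 0 0'; python3 -m crank '0 0.15 0 0;0 0.15 0 0'
```

```text
t: 10.68
tool_pos: [0.554, 0.058, 0.1486]
ee_rot: [-1.561, 0.205, -0.207]
contact_force: [-9.1, -0.5, 20.2]
finger_gap: -0.0
t: 10.92
tool_pos: [0.5541, 0.058, 0.1485]
ee_rot: [-1.561, 0.204, -0.207]
contact_force: [-13.0, -0.7, 27.5]
finger_gap: -0.0002
```

```bash
python3 -m crank '0 -3 0 0;0 -7 0 0;-0.2 -9.5 3 0;-0.4 -9.5 8 0;-0.6 -9.5 13 0;-0.6 -9.5 18 0;-0.6 -9.5 20.2 0;-0.6 -9.5 20.2 0;-0.6 -6 20.2 0;-0.6 -1.5 20.2 0;-0.6 -1.5 20.2 0;-0.6 -1.5 20.2 0'; python3 look.py 8
```

```text
t: 12.42
tool_pos: [0.6008, 0.2541, 0.1605]
ee_rot: [-1.56, 0.205, -0.208]
contact_force: [-1.2, -0.1, 0.5]
finger_gap: 0.0006
12.475 [0.60142876 0.25445087 0.16143482] [0.79123972 0.10294871 0.77379454] -0.0002966601528535865
```

View pics/scene8.png

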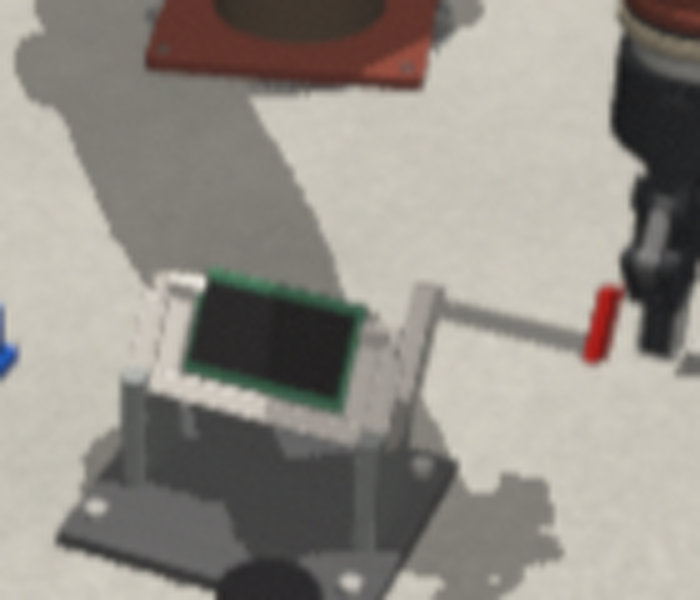

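```bash
python3 -m crank '0 0 -1 0;0 0 -2.2 0;0 0 -3.6 0;0 0 -5 0;0 0 -6.4 0;0 0 -7.6 0;0 0 -8.4 0;0 0 -8.4 0'; python3 look.py 9
```

```text
t: 13.48
tool_pos: [0.5776, 0.1724, 0.1582]
ee_rot: [-1.562, 0.208, -0.205]
contact_force: [-0.2, -0.2, 0.6]
finger_gap: -0.0003
13.525 [0.57764377 0.17268941 0.15808869] [-1.10613938  0.02885076 -0.17524438] -3.075083075351124e-05
```

View pics/scene9.png

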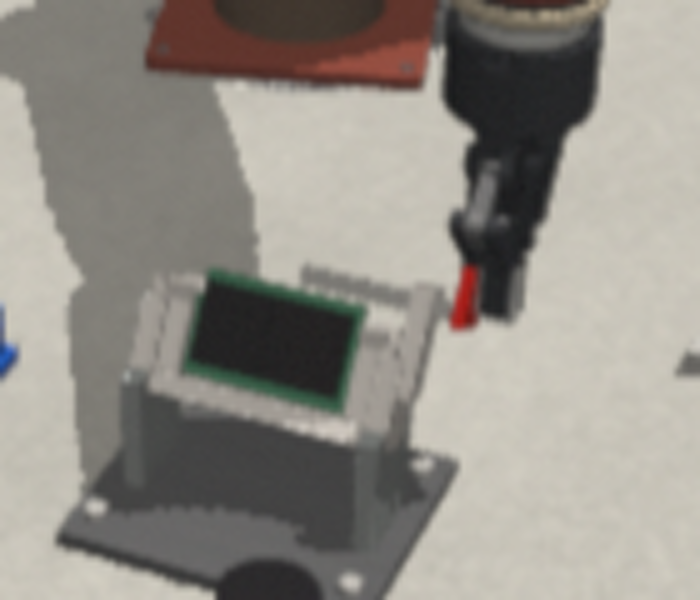

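```bash
python3 -m crank '0 0 -0.4 0;0 0 -0.6 0;0 0 -0.6 0'; python3 -m crank '0 0 -0.2 0;0 0 -0.3 0;0 0 -0.3 0'; python3 -m crank '0 0 -0.2 0;0 0 -0.3 0;0 0 -0.3 0'
```

```text
t: 13.9
tool_pos: [0.5763, 0.1677, 0.1584]
ee_rot: [-1.561, 0.206, -0.205]
contact_force: [-0.1, 1.3, -1.5]
finger_gap: 0.0002
t: 14.28
tool_pos: [0.5758, 0.1655, 0.1586]
ee_rot: [-1.56, 0.206, -0.206]
contact_force: [0.3, 5.2, -3.2]
finger_gap: -0.0001
t: 14.65
tool_pos: [0.5757, 0.1653, 0.1587]
ee_rot: [-1.555, 0.204, -0.207]
contact_force: [6.7, 16.0, -6.5]
finger_gap: -0.0002
```

```bash
python3 -m crank '0 0 -0.2 0;0 0 -0.2 0'; python3 -m crank '0 0 2 0;0 -2 5 0;0 -8 8 0;0 -14 10 0;0 -14 12 0;0 -14 12 0'; python3 look.py 10; python3 - <<'E'
from h import *
ct=load("top"); cv2.imwrite("pics/top10.png",ct["img"]); cs=load("scene",10); cv2.imwrite("pics/sc10f.png",cs["img"])
yaw=np.radians(-15); ex=np.array([np.cos(yaw),np.sin(yaw),0]);ey=np.array([-ex[1],ex[0],0]); O=np.array([.5862,.0496,.08])
xc=.866*ex+[0,0,.5]; zc=-.5*ex+[0,0,.866]
for n,c in(("top",ct),("scene",cs)):
    W=cloud(c);H=hsv(c);L=(W-O)@np.stack([xc,ey,zc]).T*1000
    red=((H[...,0]<8)|(H[...,0]>172))&(H[...,1]>150)&(np.abs(L[...,1]-110)<60)&(np.abs(L[...,0])<50)&(L[...,2]>40)&(L[...,2]<120)
    print(n,red.sum(),np.percentile(L[red],[5,50,95],axis=0).round(1) if red.any() else "")
E
```

```text
t: 14.9
tool_pos: [0.5757, 0.1652, 0.1588]
ee_rot: [-1.551, 0.203, -0.207]
contact_force: [8.4, 22.3, -9.8]
finger_gap: -0.0003
t: 15.65
tool_pos: [0.6062, 0.2768, 0.3002]
ee_rot: [-1.561, 0.203, -0.207]
contact_force: [-0.7, 0.0, -0.8]
finger_gap: -0.0004
15.7 [0.60555212 0.27579391 0.29844947] [ 0.74183319 -0.55039307 -0.58633849] 0.00014851724015786238
top 24 [[ -6.7  89.8  87.1]
 [  7.5  92.   99.7]
 [ 18.7  95.3 103.2]]
scene 60 [[ 0.5 91.6 64.7]
 [16.6 96.7 80.1]
 [21.3 98.2 96.9]]
```

View pics/scene10.png

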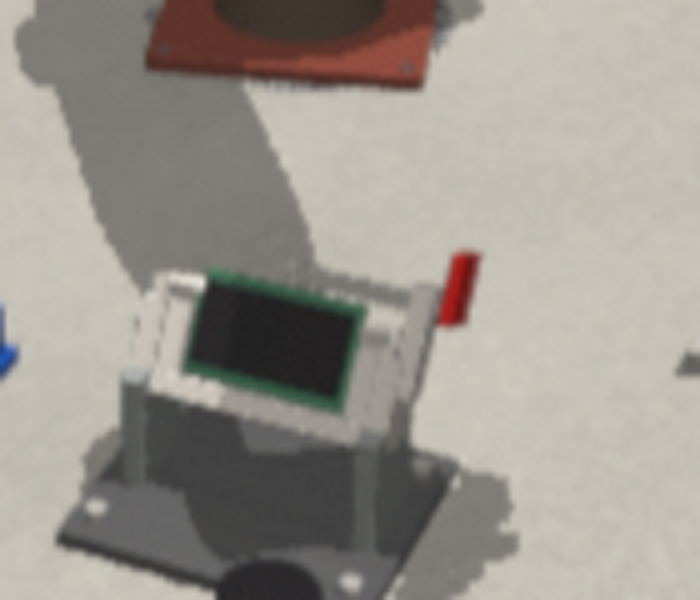

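View pics/top10.png

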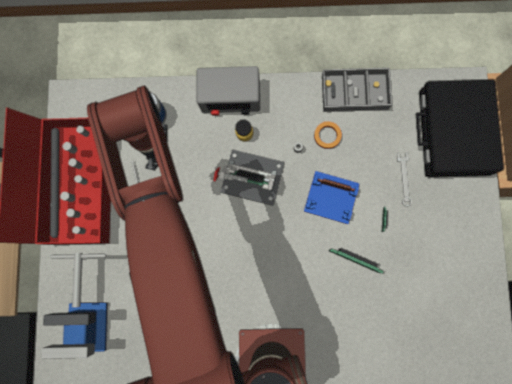

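```bash
python3 -m crank '0 0 0 0;0 0 0 0'; python3 -c "from plant import job; print(job.job_done())"
```

```text
t: 16.0
tool_pos: [0.6054, 0.275, 0.2978]
ee_rot: [-1.562, 0.208, -0.205]
contact_force: [-0.1, -0.6, 0.0]
finger_gap: 0.0007
the job is handed in; nothing more can be done
None
```

The new pad is home in the carrier's leaning slot with its lining on the upper side, away from the robot. The lock bar is pushed in over it, and I handed the job in at about 16 s.

- **Tilting the pad:** The moves only allow turning about the tool's own axis, so I could not tilt the pad to match the slot. I took the middle-sized green pad from the near bay and lowered it upright into the flared mouth until it stopped. I then opened the fingers, and it tipped back and slid down into the slot by itself.
- **Pad home:** I pressed down on its top edge with the closed fingertips. It held solid at up to about 28 N, at the height expected for a pad fully home. The camera view agrees to within a few millimetres.
- **Lock bar:** It stopped solid at up to about 22 N, short of the 40 N limit. The tab's outer face measured about y = 95 mm (top camera) to 98 mm (scene camera), against 97 mm for fully in.
- **Everything else:** In the last pictures the worn pad is still in the rack and the other bench items I could see look unmoved. The arm hides part of the screwdriver there, and I checked these by eye only. The gripper is clear of everything.

No check failed. The camera depth readings are noisy by a few millimetres.

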